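Warming plate up four clicks

TASK

Turn the warming plate up exactly four clicks: with a fingertip, push the upright fin on the click-stop dial round clockwise (seen from above) from where it now stands, without ever going on to a fifth click. Then press the round button in front of the dial fully in and let it come back out. Only push: do not pinch the fin between the fingers, and leave the milk pan and everything else standing where it is.

Things in the scene. Friction and masses are not known exactly. Their poses are not given: they have to be found in the camera images.
- dial (a joint): dial angle in rad, growing clockwise from above; it rests only at its clicks, every 20 degrees (0, 0.349, 0.698, ...; 0 = first tick), and starts at one of the first four. A spring catch resists each click by up to 0.2 N m (6 N at the fin), gives way just past half-way (11 degrees), then pulls the dial into the next click by itself; let go earlier, it falls back. Stops: just below 0, just past click 8.
- dial_axis (a point): point on the dial's vertical turning axis at the height of the dial's flat top, 60 above the table. The dial is a black knurled disc, 90 in diameter and 15 high, on the right half of the slab-shaped steel warming plate's top; nine thin black ticks on the slab, 53 from the axis, mark its clicks.
- fin_tip (a point): outer edge of the fin's push face, 42 from the axis, 10 above the disc's top; turns with the dial. The white fin stands on the disc, 20 to 42 from the axis, 21 high. Its upright push face (counter-clockwise side from above) lies in the plane through the axis and this point; its other side slopes down to the disc some 25 ahead. The rest of the disc's top is bare: a fingertip fits behind the face.
- start_top (a point): centre of the top of the round spring push button, 28 in diameter, standing in a low dark housing on the slab, 118 from the dial's axis (towards the front edge and the hot plate). It is pushed straight down.
- start (a joint): travel of the button in m: 0 = out, 0.006 = fully in (about 5 N); springs back when let go.
- warmer: the steel warming plate, fixed: a slab 220 (x) by 400 (y) with its flat top 45 above the table, origin under its centre, its x axis pointing from the front edge (button side) to the back. The dial's axis is at (20, -100) and the button at (-75, -30) in its frame. A round hot plate 150 wide at (0, 105), top at 53, carries the milk pan.
- pan: aluminium milk pan on the hot plate, 120 wide and 68 high with a black bar handle along its y axis reaching 167 from its centre; origin under its centre. To be left alone.
- canister: steel canister with a clamp-lock lid, 104 wide, 141 high, origin under its centre. To be left alone.
- jar: small glass jar with a steel lid, 60 wide, 85 high, beside the warming plate on the dial's side; origin under its centre. To be left alone.
- lighter: red plastic lighter lying in front of the warming plate, 93 by 24 by 12, origin under its middle. To be left alone.
- tin: small aluminium spice tin, 42 wide, 55 high, on the slab's back corner behind the dial (95 from the dial's axis); origin under its centre. To be left alone.
- mug: white mug, 80 wide, 90 high; origin under its centre. To be left alone.
- spoon: wooden spoon lying on the tiles, to the left. To be left alone.

How it is judged:
On the way, in this order (a step that is already met when the one before it is completed fails the run):
1. the dial rests four clicks clockwise from its start (distance of fin_tip from where it was at the start of the episode between 0.0511 and 0.0568 m and velocity of joint dial between -0.3 and 0.3 rad/s), for 0.3 s.
2. then the button is pressed fully in (value of joint start above 0.0045 m), for 0.05 s.
At the end, for the whole second after the job is handed in: The dial rests at the fourth click clockwise from its start (within a quarter of a click, 5 degrees), the button is back out (within 1.5 mm), and every other thing stands within 25 mm of where it was (distance of fin_tip from where it was at the start of the episode between 0.0511 and 0.0568 m and value of joint start below 0.0015 m and velocity of joint dial between -0.05 and 0.05 rad/s and distance of each of pan, canister, jar, lighter, tin, mug, spoon from where it was at the start of the episode below 0.025 m); the robot touches nothing.
It fails at once if the dial is turned on towards a fifth click (more than half a click past the fourth) (distance of fin_tip from where it was at the start of the episode above 0.0599 m).
It fails at once if the button is pressed before the dial is at the fourth click (value of joint start above 0.003 m and distance of fin_tip from where it was at the start of the episode below 0.049 m).
It fails at once if the fin is pinched or straddled between the fingers (y of the grasp point in the frame of fin_tip between -0.03 and -0.004 m and x of the grasp point in the frame of fin_tip between -0.026 and 0.005 m and z of the grasp point in the frame of fin_tip between -0.02 and 0.02 m).
It fails at once if another thing is lifted, tipped or shoved (more than 25 mm) (distance of any of pan, canister, jar, lighter, tin, mug, spoon from where it was at the start of the episode above 0.025 m or angle between any of pan, canister, jar, tin, mug's own z axis and vertical above 0.35 rad).
It also fails if it takes over 54 s, if anything falls off the work surface, if the arm or the gripper's body presses on something with over 40 N, if the wrist force passes 120 N, or if a joint passes its speed limit or range.

ROBOT

A 6-joint arm with a two-finger parallel gripper is mounted at the origin on the work surface. World frame = base frame: x ahead of the robot, y to its left, z up, the work surface at z = 0. Lengths are in m, angles in rad, forces in N, time in s.
With the tool pointing down it reaches from about 0.35 to 0.85 m from the base axis. Payload 8.1 kg.
Tool frame: the origin (TCP) lies midway between the tips of the shut fingers; the grasp point (between the pads) lies 19 mm behind it (robot.tcp_to_grasp is the distance from the TCP to the grasp point, in m); x points along the fingers, y is the direction in which the jaws open and shut, and the axes are right-handed (so a half turn about x gives the same grasp; the last joint's range is limited). The gripper opens to 93 mm and grips with 3 to 60 N. Pads are 15 mm wide; open, the fingers measure 128 mm over their backs; the gripper's body (75 mm by 188 mm) begins 65 mm behind the grasp point.
Start: joints at [-1.225, 0.13, 1.488, -0, 1.523, -0.085], TCP at [0.251, -0.545, 0.219] pointing down, gripper open.
Joint ranges: [-2.96, 2.96], [-0.89, 2.26], [0.02, 2.5], [-1.34, 4.48], [0, 2.73], [-2.66, 2.66]. Speed limits (rad/s): [2.39, 2.39, 2.79, 3.14, 3.14, 3.14].

INTERFACE

Orientations are given as a rotation vector (axis times angle).
In Python, from plant import robot gives the robot as it stands.
- The arm moves only by the tool play_rows, never from a script. Its argument "plan" is a list of rows, each an object with "slide": the shift along the world's x, y, z as a fraction of full scale, a list of three; "roll": the turn about the world's z as a fraction of full scale; "fingers": the gripper command: -1 is shut, 1 is fully open, values between are in proportion. A call has 1 to 20 rows; each row shifts and turns the commanded pose from where the row before left it; what a row does not reach is not made up. Full scale, the value 1, is 30 mm for a shift and 8 degrees for a turn. A row lasts 1/8 s, in which the tool goes at most 62.5 mm and 10.7 degrees, less where a joint would pass 70% of its speed; a pose out of reach is approached as far as the arm can. A call with a number of a shift or a turn outside -1 to 1 is refused whole. A call with a gripper value outside its range is refused whole. The fingers move at their own pace and stop on an object; "squeeze" is the grip in N (left out, the last holds). Time passes only in rows, so rows that do not move let the fingers close. It gives the time, the measured TCP pose, the force and the opening at its end, in the units of the state.
- robot.read_state(): the state, without advancing time (a new reading comes with each control period).
- robot.read_camera(name): name is "side" or "top"; returns the picture (384x512x3 uint8, red, green, blue); there is no depth.
- robot.get_calibration(name): a dict with "fx", "fy", "cx", "cy" (pixels), "R" (3x3) and "t" (3): a world point X has camera coordinates R X + t. Camera axes: x right, y down, z forward; pixel columns grow to the right and rows downward; lengths in m; the calibration is good to about 2 mm. A picture is of the moment at which its call begins. get_calibration takes no time and is no camera call.
- robot.close_job(): hands the job in, once; it reports no verdict.
Trained networks look in the newest picture that a camera, given by its name, has taken for a name from the list of things; names that differ only in an ending like _2 or _b are one class to them, and where a whole thing is asked for, a point or a joint stands for the part that bears it (a point fixed in the world has none). Each returns a list of dicts, best first, with "p" (0 to 1); they miss things now and then, are a little off and sometimes report something else, mostly with a low value. They report only what shows in the picture. A call takes as long as a camera call.
- robot.boxes_of(camera, target): "extent" ([centre column, centre row, width, height] in pixels, round what is visible of it).
- robot.regions_of(camera, target): "region" (384x512 bool, what is visible of it) and "extent" ([centre column, centre row, width, height] in pixels, round what is visible of it).
- robot.mark_of(camera, target): "point" ([column, row] in pixels: a listed point, or the origin of a listed thing).
The state is a dict: "t": time; "q": joint angles; "dq": joint speeds; "joint_torque": joint torques, N m; "tool_pos": TCP position; "orientation": TCP orientation; "force": force on the tool from outside, world axes, zero at the start; "wrist_torque": the same for the moment, N m; "opening": finger opening in m.
Only numpy, scipy, OpenCV 4.12 (cv2) and the standard library are available. Lean on these libraries where they do the work, as an engineer would, in place of code of your own. Each camera call takes 0.05 s, during which the arm holds its last target.

## Working session

There is one attempt and no reset: what is moved stays moved. The work goes in short steps, Python scripts to look and compute and a tool call to move; the robot and the scene stay as the last step left them, time stands still between calls to the robot, and variables do not carry over. Pictures are saved under pics/ and viewed, and the job is handed in when it is done.

Besides the shell and the picture viewer there is one more tool, called after ">>>" as name(argument=value, ...) on one line, values as JSON. play_rows: Moves the arm, as the interface text tells. Its arguments: {"type":"object","properties":{"plan":{"type":"array","items":{"type":"object","properties":{"slide":{"type":"array","items":{"type":"number","minimum":-1,"maximum":1}},"roll":{"type":"number","minimum":-1,"maximum":1},"fingers":{"type":"number"}}}},"squeeze":{"type":"number"}},"required":["plan"]}

```bash
mkdir -p pics; python3 - <<'E'
from plant import robot
import cv2,json
print(robot.read_state())
for n in("top","side"):
    im=robot.read_camera(n); cv2.imwrite(f"pics/{n}0.png",cv2.cvtColor(im,cv2.COLOR_RGB2BGR))
    c=robot.get_calibration(n); print(n,c)
    for t in("dial_axis","fin_tip","start_top","warmer"):
        print(t,[(r["p"],r["point"]) for r in robot.mark_of(n,t)[:2]])
E
```

```text
{'t': 0.0, 'q': array([-1.22536934e+00,  1.31130033e-01,  1.48922819e+00,  3.70607031e-05,
        1.52297372e+00, -8.54231785e-02]), 'dq': array([-0.00039796, -0.00229507, -0.00078509,  0.00089796,  0.00120498,
       -0.00020835]), 'joint_torque': array([ 1.36943231e-04, -5.59850693e+01, -4.91754878e+01,  7.69888703e-02,
        3.58266814e-02, -1.75392988e-04]), 'tool_pos': array([ 0.25042477, -0.54465234,  0.21763408]), 'orientation': array([ 1.98374181,  0.43587976, -1.98412517]), 'force': array([-0.12769587, -0.33334949, -0.27422521]), 'wrist_torque': array([-0.03596136, -0.02456586, -0.01814642]), 'opening': 0.09297973345993372}
top {'fx': 409.7632810424005, 'fy': 409.7632810424005, 'cx': 257.78632941036005, 'cy': 192.0295985250474, 'R': array([[-0.09817528, -0.99516122,  0.00396953],
       [-0.97293342,  0.09514244, -0.21059079],
       [ 0.20919411, -0.02453689, -0.97756624]]), 't': array([0.06545953, 0.55478064, 1.2815725 ])}
dial_axis [(0.71, [274.8, 199.2])]
fin_tip [(0.91, [266.0, 190.2])]
start_top [(0.52, [253.5, 223.1])]
warmer [(0.61, [247.8, 204.8])]
side {'fx': 349.68066332783803, 'fy': 349.68066332783803, 'cx': 253.83319562488418, 'cy': 195.312549914884, 'R': array([[-0.98923993, -0.14474357,  0.02129907],
       [-0.10824507,  0.62617379, -0.77213302],
       [ 0.09842437, -0.76613033, -0.63510389]]), 't': array([0.56995962, 0.09031265, 1.16450967])}
dial_axis [(0.69, [266.2, 180.6]), (0.37, [254.2, 188.3])]
fin_tip [(0.65, [253.3, 187.4]), (0.49, [290.2, 201.0])]
start_top [(0.48, [254.4, 173.8]), (0.43, [289.8, 200.2])]
warmer [(0.66, [261.7, 215.9])]
```

```bash
python3 - <<'E'
import cv2
a=cv2.imread("pics/top0.png");b=cv2.imread("pics/side0.png")
cv2.imwrite("pics/top0c.png",cv2.resize(a[130:280,160:360],None,fx=4,fy=4,interpolation=2))
cv2.imwrite("pics/side0c.png",cv2.resize(b[110:260,160:360],None,fx=4,fy=4,interpolation=2))
E
```

```text
(no output)
```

View pics/top0.png

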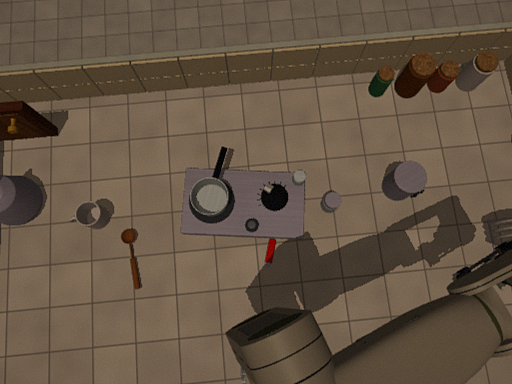

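View pics/top0c.png

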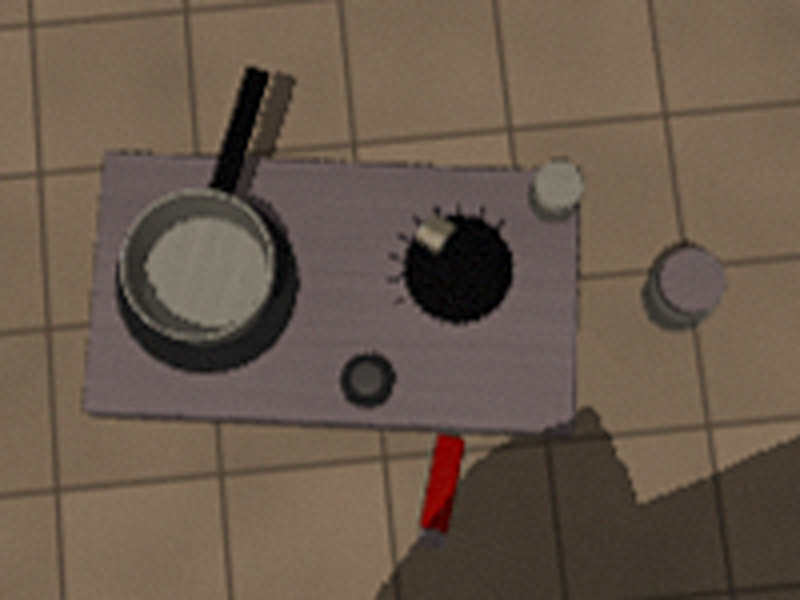

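View pics/side0.png

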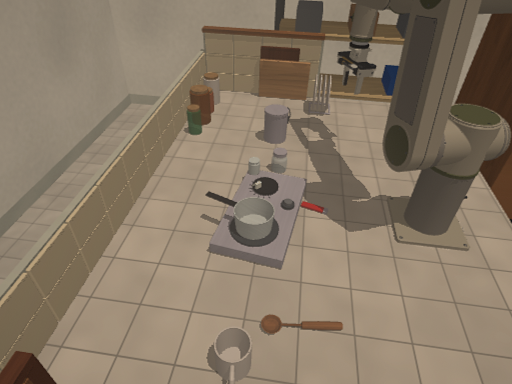

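View pics/side0c.png

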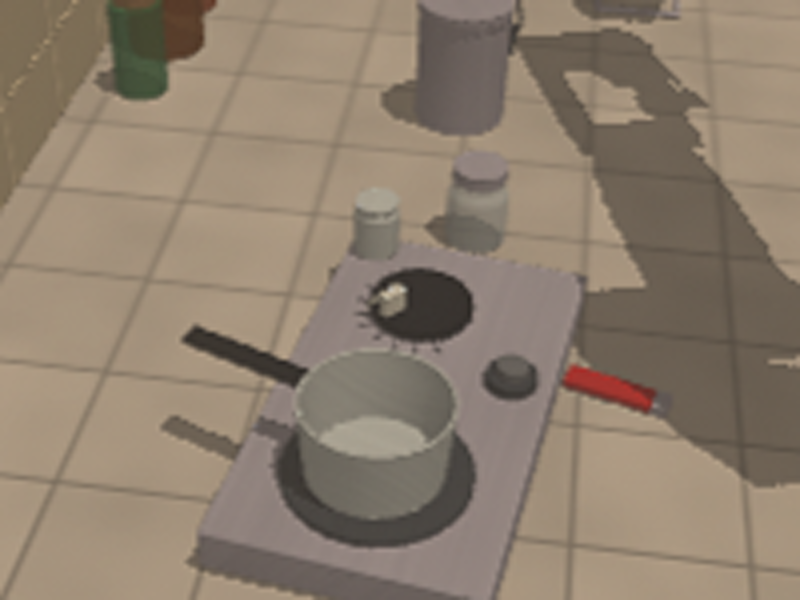

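```bash
cat > h.py <<'E'
from plant import robot
import numpy as np
from scipy.optimize import least_squares
C={n:robot.get_calibration(n) for n in("top","side")}
def proj(n,X):
    c=C[n];p=c["R"]@np.asarray(X)+c["t"];return np.array([c["fx"]*p[0]/p[2]+c["cx"],c["fy"]*p[1]/p[2]+c["cy"]])
def ray(n,uv,z):
    c=C[n];d=c["R"].T@np.array([(uv[0]-c["cx"])/c["fx"],(uv[1]-c["cy"])/c["fy"],1]);o=-c["R"].T@c["t"]
    return o+d*(z-o[2])/d[2]
def ct(x,y):return np.array([160+(x+.5)/4-.5,130+(y+.5)/4-.5])
def cs(x,y):return np.array([160+(x+.5)/4-.5,110+(y+.5)/4-.5])
def W(p,l): 
    c,s=np.cos(p[2]),np.sin(p[2]);return np.array([p[0]+c*l[0]-s*l[1],p[1]+s*l[0]+c*l[1],l[2]])
E
python3 - <<'E'
from h import *
obs=[("top",ct(105,152),(.11,.2,.045)),("top",ct(573,434),(-.11,-.2,.045)),("top",ct(86,410),(-.11,.2,.045)),
("top",ct(458,268),(.02,-.1,.06)),("side",cs(422,304),(.02,-.1,.06)),
("side",cs(582,277),(-.11,-.2,.045)),("side",cs(203,540),(.11,.2,.045))]
T=[(400,300),(392,280),(392,257),(403,237),(417,222),(437,212),(460,210),(483,211),(502,222)]
def f(p):
    r=[proj(n,W(p,l))-uv for n,uv,l in obs]
    for i,t in enumerate(T):
        a=p[3]-np.radians(20*i)
        r.append(proj("top",W(p,(.02+.053*np.cos(a),-.1+.053*np.sin(a),.045)))-ct(*t))
    return np.concatenate(r)
s=least_squares(f,[.55,-.05,0,2.5],loss="soft_l1",f_scale=1)
print(s.x,np.degrees(s.x[2:]));print(f(s.x).reshape(-1,2).round(1).tolist())
p=s.x
D=W(p,(.02,-.1,.06));B=W(p,(-.075,-.03,.06));print("dial",D,"button",B,ray("top",ct(458,268),.06),ray("side",cs(422,304),.06))
for z in(.055,.06,.065): print(z,ray("top",ct(368,376),z),ray("side",cs(514,364),z))
# fin tip candidates
for n,uv in(("top",(266.0,190.2)),("side",(253.3,187.4))):
    v=ray(n,uv,.07)-D;print(n,np.hypot(*v[:2]),np.degrees(np.arctan2(v[1],v[0])))
th0=p[2]+p[3];print("tick angles world",[round(np.degrees(th0)-20*i,1) for i in range(9)])
import cv2
im=cv2.imread("pics/top0.png");S=10;x0,y0=250,172;cr=cv2.resize(im[y0:y0+50,x0:x0+50],None,fx=12,fy=12,interpolation=2)
b=cv2.imread("pics/side0.png");x1,y1=240,165;cb=cv2.resize(b[y1:y1+40,x1:x1+50],None,fx=12,fy=12,interpolation=2)
for i in range(9):
    a=th0-np.radians(20*i)
    for z,r,col in((.045,.053,(0,0,255)),(.07,.042,(0,255,0)),(.06,.02,(255,255,0))):
        X=D*[1,1,0]+[r*np.cos(a),r*np.sin(a),z]
        for n,g,o in(("top",cr,(x0,y0)),("side",cb,(x1,y1))):
            u=(proj(n,X)-o+.5)*12;cv2.circle(g,(int(u[0]),int(u[1])),2,col,-1)
            if r==.053: cv2.putText(g,str(i),(int(u[0])-12,int(u[1])),0,.4,col,1)
cv2.imwrite("pics/tz.png",cr);cv2.imwrite("pics/sz.png",cb)
E
```

```text
[ 0.53293061  0.06147775 -0.13779826  2.09331638] [ -7.89525897 119.93819397]
[[-0.8, -0.3], [0.6, -0.3], [-1.3, 0.8], [-0.1, -0.3], [1.4, -1.8], [2.8, -1.1], [-0.2, -2.4], [-0.0, -0.1], [0.3, -0.3], [0.5, -0.0], [-0.2, -0.1], [0.1, -0.3], [-0.0, -0.3], [-0.3, -0.5], [-0.6, 0.4], [-0.7, 0.5]]
dial [ 0.53900477 -0.04032158  0.06      ] button [0.45452067 0.04206432 0.06      ] [ 0.53785339 -0.04059068  0.06      ] [ 0.54253675 -0.02966031  0.06      ]
0.055 [0.45749317 0.04084664 0.055     ] [0.45872069 0.03081739 0.055     ]
0.06 [0.45681073 0.0408579  0.06      ] [0.45872249 0.03679503 0.06      ]
0.065 [0.45612829 0.04086915 0.065     ] [0.45872428 0.04277267 0.065     ]
top 0.03191333414142292 49.78583720754815
side 0.05696691614947452 44.66488576032754
tick angles world [np.float64(112.0), np.float64(92.0), np.float64(72.0), np.float64(52.0), np.float64(32.0), np.float64(12.0), np.float64(-8.0), np.float64(-28.0), np.float64(-48.0)]
```

View pics/tz.png

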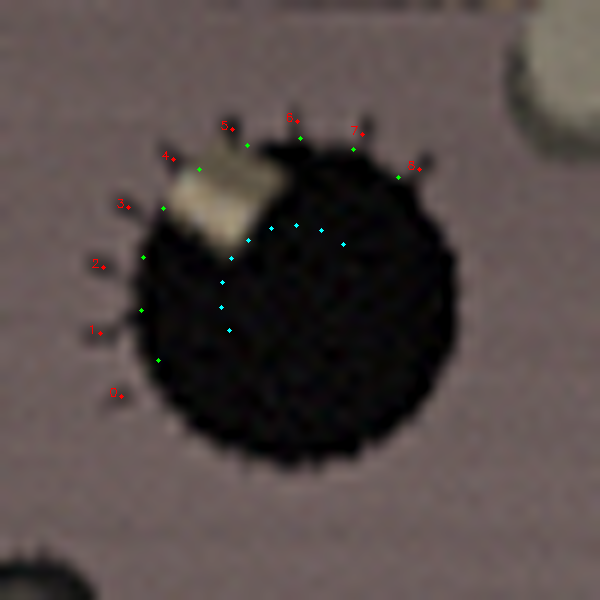

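View pics/sz.png

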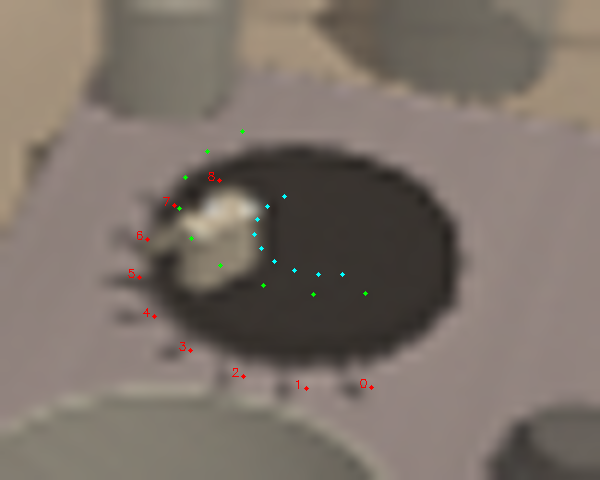

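```bash
cat > fit.py <<'E'
from h import *
import cv2
T=[(400,300),(392,280),(392,257),(403,237),(417,222),(437,212),(460,210),(483,211),(502,222)]
S=[(355,385),(285,388),(222,378),(170,352),(128,317),(120,280),(118,236)]
obs=[("top",ct(105,152),(.11,.2,.045)),("top",ct(573,434),(-.11,-.2,.045)),("top",ct(86,410),(-.11,.2,.045))]
def f(p):
    r=[proj(n,W(p,l))-uv for n,uv,l in obs]
    for i,t in enumerate(T):
        a=2.094-np.radians(20*i);X=W(p,(.02+.053*np.cos(a),-.1+.053*np.sin(a),.045))
        r.append(proj("top",X)-ct(*t)-[p[3],p[4]])
        if i<7:r.append(proj("side",X)-(240+S[i][0]/12-.5,165+S[i][1]/12-.5)-[p[5],p[6]])
    return np.concatenate(r+[np.array(p[3:])*2])
s=least_squares(f,[.55,-.05,0,0,0,0,0],loss="soft_l1",f_scale=1)
p=s.x;print(p,np.degrees(p[2]))
D=W(p,(.02,-.1,.06));print("dial",D,"button",W(p,(-.075,-.03,.06)))
th0=p[2]+2.094
if __name__=="__main__":
  for k in(2,3,4):
    for n,src,o,sz in(("top","pics/top0.png",(250,172),(50,50)),("side","pics/side0.png",(240,165),(50,40))):
        g=cv2.resize(cv2.imread(src)[o[1]:o[1]+sz[1],o[0]:o[0]+sz[0]],None,fx=12,fy=12,interpolation=2)
        a=th0-np.radians(20*k);e=np.array([np.cos(a),np.sin(a)]);t=np.array([e[1],-e[0]])
        sh=p[3:5] if n=="top" else p[5:7]
        P=lambda r,u,z:tuple(int(v) for v in (proj(n,[*(D[:2]+r*e+u*t),z])-sh-o+.5)*12)
        for A,B in(((.02,0,.06),(.042,0,.06)),((.02,0,.081),(.042,0,.081)),((.02,0,.06),(.02,0,.081)),((.042,0,.06),(.042,0,.081)),((.02,0,.081),(.02,.025,.06)),((.042,0,.081),(.042,.025,.06)),((.02,.025,.06),(.042,.025,.06))):
            cv2.line(g,P(*A),P(*B),(0,255,0),1)
        cv2.imwrite(f"pics/w_{n}{k}.png",g)
  cv2.imwrite("pics/w.png",cv2.resize(np.vstack([np.hstack([cv2.imread(f"pics/w_{n}{k}.png")[:480] for k in(2,3,4)]) for n in("top","side")]),(800,427)))
E
python3 fit.py
```

```text
[ 0.5340759   0.06095922 -0.13954032  0.0195073  -0.28327858  1.25929488
 -0.08425352] -7.995071472384713
dial [ 0.53997271 -0.04085055  0.06      ] button [0.45563226 0.04168241 0.06      ]
```

View pics/w.png

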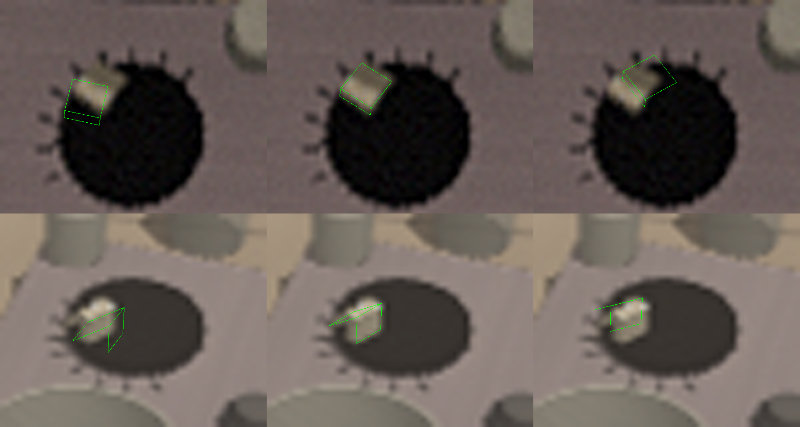

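```bash
python3 - <<'E'
from plant import robot
import numpy as np
from scipy.spatial.transform import Rotation as R
s=robot.read_state();M=R.from_rotvec(s["orientation"]).as_matrix();print(M.round(3));print(np.degrees(np.arctan2(M[1,1],M[0,1])))
D=np.array([.540,-.041])
for a,d in((52,.018),(52,.0075),(-28,.0075)):
    e=np.array([np.cos(np.radians(a)),np.sin(np.radians(a))]);n=np.array([-e[1],e[0]]);print(a,d,D+.032*e+d*n)
print(s["t"],s["tool_pos"])
E
```

```text
[[-0.     0.418 -0.909]
 [ 0.    -0.909 -0.418]
 [-1.    -0.     0.   ]]
-65.31776846951466
52 0.018 [ 0.54551697 -0.00470175]
52 0.0075 [ 0.55379109 -0.01116619]
-28 0.0075 [ 0.57177536 -0.04940098]
0.5 [ 0.25056594 -0.54516062  0.21860126]
```

>>> play_rows(plan=[{"slide": [0.5,0.95,0],"roll": 0.77,"fingers": -1},{"slide": [0.5,0.95,0],"roll": 0.77,"fingers": -1},{"slide": [0.5,0.95,0],"roll": 0.77,"fingers": -1},{"slide": [0.5,0.95,0],"roll": 0.77,"fingers": -1},{"slide": [0.5,0.95,0],"roll": 0.77,"fingers": -1},{"slide": [0.5,0.95,0],"roll": 0.77,"fingers": -1},{"slide": [0.5,0.95,0],"roll": 0.77,"fingers": -1},{"slide": [0.5,0.95,0],"roll": 0.77,"fingers": -1},{"slide": [0.5,0.95,0],"roll": 0.77,"fingers": -1},{"slide": [0.5,0.95,0],"roll": 0.77,"fingers": -1},{"slide": [0.5,0.95,0],"roll": 0.77,"fingers": -1},{"slide": [0.5,0.95,0],"roll": 0.77,"fingers": -1},{"slide": [0.5,0.95,0],"roll": 0.77,"fingers": -1},{"slide": [0.5,0.95,0],"roll": 0.77,"fingers": -1},{"slide": [0.5,0.95,0],"roll": 0.77,"fingers": -1},{"slide": [0.5,0.95,0],"roll": 0.77,"fingers": -1},{"slide": [0.5,0.95,0],"roll": 0.77,"fingers": -1},{"slide": [0.5,0.95,0],"roll": 0.77,"fingers": -1},{"slide": [0.5,0.95,0],"roll": 0.77,"fingers": -1},{"slide": [0,0,0],"roll": 0,"fingers": -1}], squeeze=20)

```text
t: 3.0
tool_pos: [0.536, -0.002, 0.2186]
orientation: [0.521, 1.508, -0.52]
force: [0.3, -0.2, 0.0]
opening: 0.001
```

>>> play_rows(plan=[{"slide": [0.2,0,-0.8],"roll": 0,"fingers": -1},{"slide": [0,0,-0.8],"roll": 0,"fingers": -1},{"slide": [0,0,-0.8],"roll": 0,"fingers": -1},{"slide": [0,0,-0.8],"roll": 0,"fingers": -1},{"slide": [0,0,0],"roll": 0,"fingers": -1}])

```text
t: 3.62
tool_pos: [0.5395, -0.0043, 0.1206]
orientation: [0.524, 1.511, -0.526]
force: [-0.7, -1.3, -0.1]
opening: 0.0004
```

```bash
cat > look.py <<'E'
from fit import *
from scipy.spatial.transform import Rotation as R
import sys
s=robot.read_state();M=R.from_rotvec(s["orientation"]).as_matrix()
print(s["t"],s["tool_pos"].round(4),"yaw",np.degrees(np.arctan2(M[1,1],M[0,1])).round(1),s["force"].round(2))
out=[]
for n,o in(("top",(240,155)),("side",(230,145))):
    g=cv2.cvtColor(robot.read_camera(n),cv2.COLOR_RGB2BGR)
    g=cv2.resize(g[o[1]:o[1]+70,o[0]:o[0]+66],None,fx=6,fy=6,interpolation=2)
    for y in(-.0175,.0175):
        for z in(-.0075,.0075):
            u=(proj(n,s["tool_pos"]+M@[0,y,z])-o+.5)*6
            cv2.circle(g,(int(u[0]),int(u[1])),2,(0,0,255),-1)
    out.append(g)
cv2.imwrite(f"pics/{sys.argv[1]}.png",np.hstack(out))
E
python3 look.py a1
```

```text
[ 0.5340759   0.06095922 -0.13954032  0.0195073  -0.28327858  1.25929488
 -0.08425352] -7.995071472384713
dial [ 0.53997271 -0.04085055  0.06      ] button [0.45563226 0.04168241 0.06      ]
3.625 [ 0.5395 -0.0043  0.1206] yaw 51.6 [-0.66 -1.34 -0.13]
```

View pics/a1.png

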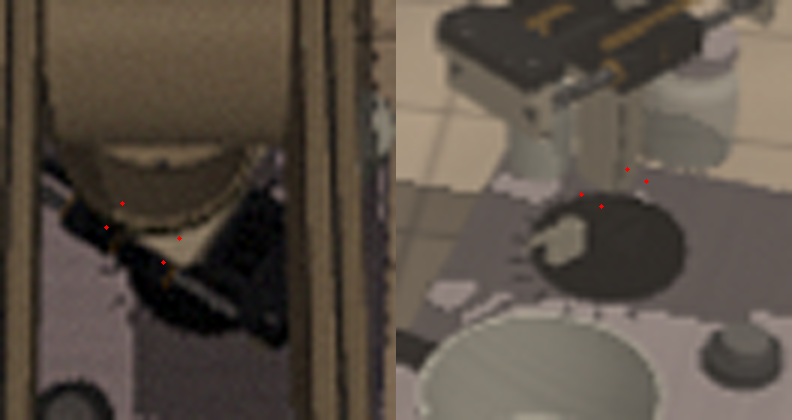

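>>> play_rows(plan=[{"slide": [0.07,0.07,-0.6],"roll": 0,"fingers": -1},{"slide": [0,0,-0.6],"roll": 0,"fingers": -1},{"slide": [0,0,-0.6],"roll": 0,"fingers": -1},{"slide": [0,0,0],"roll": 0,"fingers": -1}])

```text
t: 4.22
tool_pos: [0.5416, -0.0014, 0.0659]
orientation: [0.522, 1.511, -0.524]
force: [0.3, 0.7, 0.9]
opening: 0.0004
```

```bash
python3 look.py a2
```

```text
[ 0.5340759   0.06095922 -0.13954032  0.0195073  -0.28327858  1.25929488
 -0.08425352] -7.995071472384713
dial [ 0.53997271 -0.04085055  0.06      ] button [0.45563226 0.04168241 0.06      ]
4.225 [ 0.5416 -0.0014  0.0659] yaw 51.7 [0.35 0.7  0.87]
```

View pics/a2.png

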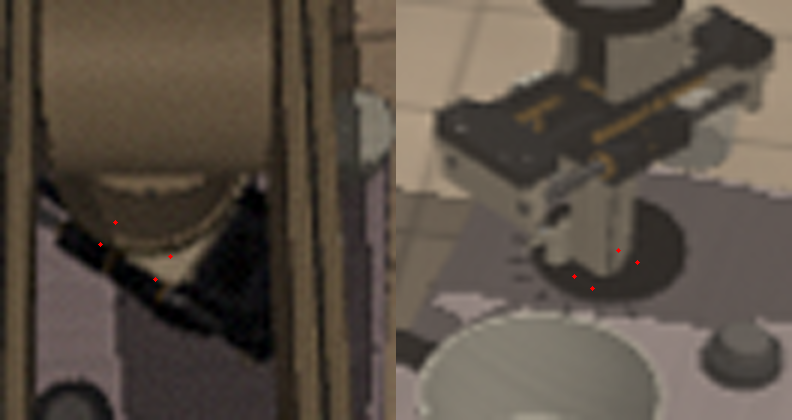

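>>> play_rows(plan=[{"slide": [0.08,-0.06,0],"roll": 0,"fingers": -1},{"slide": [0.08,-0.06,0],"roll": 0,"fingers": -1},{"slide": [0.08,-0.06,0],"roll": 0,"fingers": -1},{"slide": [0.08,-0.06,0],"roll": 0,"fingers": -1},{"slide": [0,0,0],"roll": 0,"fingers": -1}])

```text
t: 4.95
tool_pos: [0.5533, -0.0088, 0.0686]
orientation: [0.523, 1.507, -0.523]
force: [-0.9, 0.6, 1.3]
opening: 0.0004
```

>>> play_rows(plan=[{"slide": [0.04,-0.03,0],"roll": 0,"fingers": -1},{"slide": [0,0,0],"roll": 0,"fingers": -1}])

```text
t: 5.2
tool_pos: [0.5541, -0.0094, 0.0686]
orientation: [0.523, 1.508, -0.523]
force: [-4.1, 2.8, 3.6]
opening: 0.0003
```

>>> play_rows(plan=[{"slide": [0.04,-0.03,0],"roll": 0,"fingers": -1},{"slide": [0,0,0],"roll": 0,"fingers": -1}])

```text
t: 5.45
tool_pos: [0.5554, -0.0105, 0.0685]
orientation: [0.523, 1.507, -0.523]
force: [-2.7, 0.4, 1.2]
opening: 0.0002
```

>>> play_rows(plan=[{"slide": [0.04,-0.03,0],"roll": 0,"fingers": -1},{"slide": [0,0,0],"roll": 0,"fingers": -1}])

```text
t: 5.7
tool_pos: [0.5575, -0.0119, 0.0687]
orientation: [0.523, 1.505, -0.523]
force: [-0.2, -0.3, -0.3]
opening: 0.0005
```

```bash
python3 look.py a3
```

```text
[ 0.5340759   0.06095922 -0.13954032  0.0195073  -0.28327858  1.25929488
 -0.08425352] -7.995071472384713
dial [ 0.53997271 -0.04085055  0.06      ] button [0.45563226 0.04168241 0.06      ]
5.7 [ 0.5575 -0.0119  0.0687] yaw 51.7 [-0.25 -0.26 -0.31]
```

View pics/a3.png

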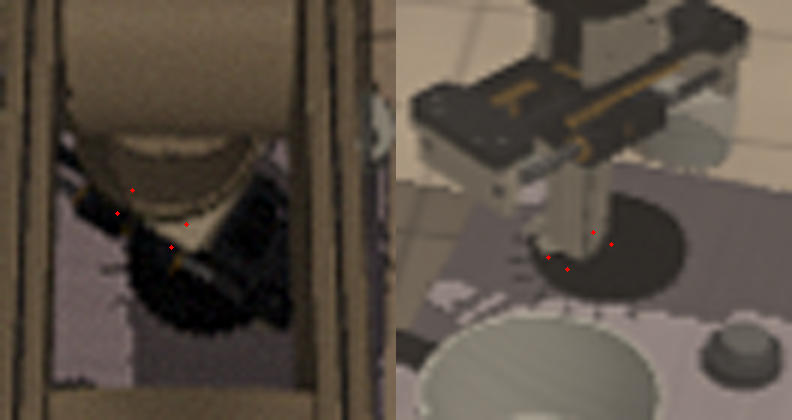

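```bash
cat > tab.py <<'E'
import numpy as np
D=np.array([.540,-.0409])
def P(a,d=.008,r=.034):
    a=np.radians(a);return D+r*np.array([np.cos(a),np.sin(a)])+d*np.array([-np.sin(a),np.cos(a)])
if __name__=="__main__":
    for a in range(36,-34,-4): print(a,P(a).round(4),((P(a-4)-P(a))/.03).round(3))
E
python3 tab.py
```

```text
36 [ 0.5628 -0.0144] [ 0.06  -0.055]
32 [ 0.5646 -0.0161] [ 0.056 -0.059]
28 [ 0.5663 -0.0179] [ 0.051 -0.063]
24 [ 0.5678 -0.0198] [ 0.047 -0.066]
20 [ 0.5692 -0.0218] [ 0.042 -0.069]
16 [ 0.5705 -0.0238] [ 0.037 -0.072]
12 [ 0.5716 -0.026 ] [ 0.032 -0.075]
8 [ 0.5726 -0.0282] [ 0.027 -0.077]
4 [ 0.5734 -0.0305] [ 0.021 -0.078]
0 [ 0.574  -0.0329] [ 0.016 -0.08 ]
-4 [ 0.5745 -0.0353] [ 0.01  -0.081]
-8 [ 0.5748 -0.0377] [ 0.005 -0.081]
-12 [ 0.5749 -0.0401] [-0.001 -0.081]
-16 [ 0.5749 -0.0426] [-0.007 -0.081]
-20 [ 0.5747 -0.045 ] [-0.012 -0.08 ]
-24 [ 0.5743 -0.0474] [-0.018 -0.079]
-28 [ 0.5738 -0.0498] [-0.023 -0.078]
-32 [ 0.5731 -0.0521] [-0.029 -0.076]
```

>>> play_rows(plan=[{"slide": [0.09,-0.04,-0.05],"roll": -0.98,"fingers": -1},{"slide": [0.09,-0.04,-0.05],"roll": -0.98,"fingers": -1},{"slide": [0,0,0],"roll": 0,"fingers": -1}])

```text
t: 6.18
tool_pos: [0.5625, -0.0139, 0.0657]
orientation: [0.734, 1.443, -0.734]
force: [-0.6, 1.2, 0.6]
opening: 0.0003
```

```bash
python3 look.py a4
```

```text
[ 0.5340759   0.06095922 -0.13954032  0.0195073  -0.28327858  1.25929488
 -0.08425352] -7.995071472384713
dial [ 0.53997271 -0.04085055  0.06      ] button [0.45563226 0.04168241 0.06      ]
6.175 [ 0.5625 -0.0139  0.0657] yaw 36.1 [-0.57  1.23  0.59]
```

View pics/a4.png

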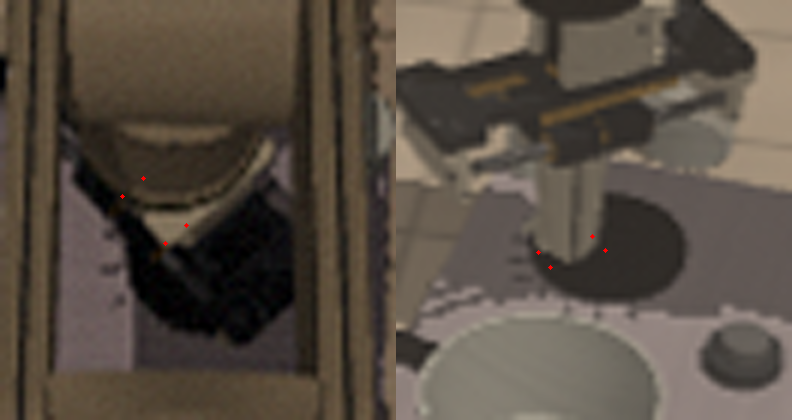

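>>> play_rows(plan=[{"slide": [0.06,-0.06,0],"roll": -0.5,"fingers": -1},{"slide": [0,0,0],"roll": 0,"fingers": -1}])

```text
t: 6.52
tool_pos: [0.5639, -0.0151, 0.0657]
orientation: [0.787, 1.425, -0.786]
force: [-0.5, 4.4, 1.7]
opening: 0.0006
```

>>> play_rows(plan=[{"slide": [0.06,-0.06,0],"roll": -0.5,"fingers": -1},{"slide": [0,0,0],"roll": 0,"fingers": -1}])

```text
t: 6.78
tool_pos: [0.5659, -0.0175, 0.0656]
orientation: [0.84, 1.403, -0.84]
force: [-0.9, 3.2, 0.6]
opening: 0.0005
```

>>> play_rows(plan=[{"slide": [0.05,-0.06,0],"roll": -0.5,"fingers": -1},{"slide": [0,0,0],"roll": 0,"fingers": -1}])

```text
t: 7.02
tool_pos: [0.5676, -0.0197, 0.0657]
orientation: [0.892, 1.379, -0.893]
force: [-0.2, 0.3, -0.8]
opening: 0.0003
```

>>> play_rows(plan=[{"slide": [0.05,-0.07,0],"roll": -0.5,"fingers": -1},{"slide": [0,0,0],"roll": 0,"fingers": -1}])

```text
t: 7.28
tool_pos: [0.5689, -0.0217, 0.0656]
orientation: [0.945, 1.355, -0.946]
force: [-0.1, 0.2, -0.1]
opening: 0.0004
```

>>> play_rows(plan=[{"slide": [0.04,-0.07,0],"roll": -0.5,"fingers": -1},{"slide": [0,0,0],"roll": 0,"fingers": -1}])

```text
t: 7.52
tool_pos: [0.5699, -0.023, 0.0656]
orientation: [0.999, 1.331, -0.998]
force: [-1.0, 2.4, 0.8]
opening: 0.0003
```

>>> play_rows(plan=[{"slide": [0.04,-0.07,0],"roll": -0.5,"fingers": -1},{"slide": [0,0,0],"roll": 0,"fingers": -1}])

```text
t: 7.78
tool_pos: [0.571, -0.0248, 0.0655]
orientation: [1.051, 1.304, -1.051]
force: [-2.6, 3.9, 2.4]
opening: 0.0006
```

```bash
python3 look.py a5
```

```text
[ 0.5340759   0.06095922 -0.13954032  0.0195073  -0.28327858  1.25929488
 -0.08425352] -7.995071472384713
dial [ 0.53997271 -0.04085055  0.06      ] button [0.45563226 0.04168241 0.06      ]
7.775 [ 0.571  -0.0248  0.0655] yaw 12.2 [-2.57  3.94  2.4 ]
```

View pics/a5.png

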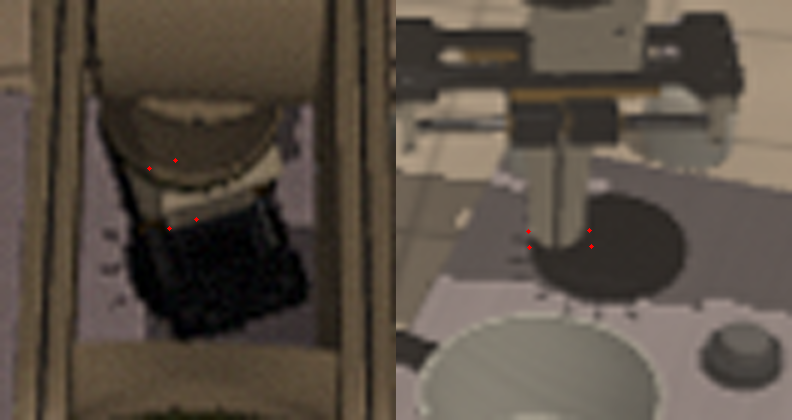

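>>> play_rows(plan=[{"slide": [0.03,-0.075,0],"roll": -0.5,"fingers": -1},{"slide": [0,0,0],"roll": 0,"fingers": -1}])

```text
t: 8.12
tool_pos: [0.5723, -0.0282, 0.0657]
orientation: [1.103, 1.273, -1.104]
force: [0.5, 0.3, -0.4]
opening: 0.0007
```

>>> play_rows(plan=[{"slide": [0.03,-0.075,0],"roll": -0.5,"fingers": -1},{"slide": [0,0,0],"roll": 0,"fingers": -1}])

```text
t: 8.38
tool_pos: [0.5733, -0.0306, 0.0657]
orientation: [1.155, 1.242, -1.155]
force: [0.8, -1.3, -0.5]
opening: 0.0005
```

>>> play_rows(plan=[{"slide": [0,0.1,0.5],"roll": 0,"fingers": -1},{"slide": [0,0,1],"roll": 0,"fingers": -1},{"slide": [0,0,1],"roll": 0,"fingers": -1},{"slide": [0,0,1],"roll": 0,"fingers": -1},{"slide": [0,0,0],"roll": 0,"fingers": -1}])

```text
t: 9.0
tool_pos: [0.5754, -0.0272, 0.1751]
orientation: [1.158, 1.236, -1.151]
force: [-0.5, 0.5, 0.3]
opening: 0.0002
```

```bash
cat > fin.py <<'E'
from fit import *
import sys
im=cv2.cvtColor(robot.read_camera("side"),cv2.COLOR_RGB2BGR);print(robot.read_state()["tool_pos"].round(4))
n="side";o=(240,165);L=[]
for k in [int(x) for x in sys.argv[2:]]:
    g=cv2.resize(im[o[1]:o[1]+40,o[0]:o[0]+50],None,fx=8,fy=8,interpolation=2)
    a=th0-np.radians(20*k);e=np.array([np.cos(a),np.sin(a)]);t=np.array([e[1],-e[0]])
    P=lambda r,u,z:tuple(int(v) for v in (proj(n,[*(D[:2]+r*e+u*t),z])-p[5:7]-o+.5)*8)
    for A,B in(((.02,0,.06),(.042,0,.06)),((.02,0,.081),(.042,0,.081)),((.02,0,.06),(.02,0,.081)),((.042,0,.06),(.042,0,.081)),((.02,0,.081),(.02,.025,.06)),((.042,0,.081),(.042,.025,.06)),((.02,.025,.06),(.042,.025,.06))):
        cv2.line(g,P(*A),P(*B),(0,255,0),1)
    L.append(g)
cv2.imwrite(f"pics/{sys.argv[1]}.png",np.hstack(L))
E
python3 fin.py b1 6 7
```

```text
[ 0.5340759   0.06095922 -0.13954032  0.0195073  -0.28327858  1.25929488
 -0.08425352] -7.995071472384713
dial [ 0.53997271 -0.04085055  0.06      ] button [0.45563226 0.04168241 0.06      ]
[ 0.5743 -0.0271  0.1728]
```

View pics/b1.png

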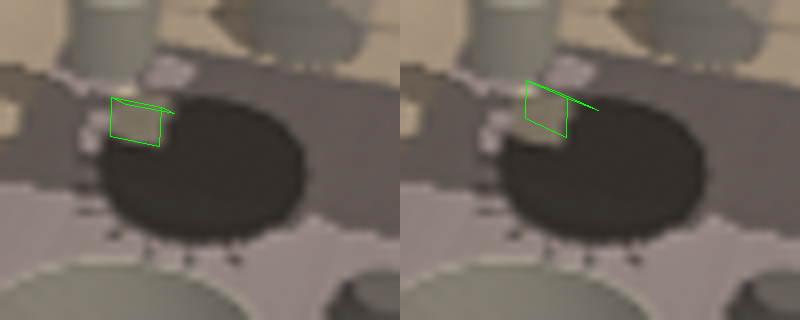

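>>> play_rows(plan=[{"slide": [0,0,-1],"roll": 0,"fingers": -1},{"slide": [0,0,-1],"roll": 0,"fingers": -1},{"slide": [0,0,-1],"roll": 0,"fingers": -1},{"slide": [0,0,-0.5],"roll": 0,"fingers": -1},{"slide": [0,0,0],"roll": 0,"fingers": -1}])

```text
t: 9.68
tool_pos: [0.5716, -0.0268, 0.0639]
orientation: [1.155, 1.245, -1.159]
force: [0.3, 1.2, -0.1]
opening: 0.0003
```

>>> play_rows(plan=[{"slide": [0.02,-0.09,0],"roll": -0.5,"fingers": -1},{"slide": [0.01,-0.09,0],"roll": -0.5,"fingers": -1},{"slide": [0,0,0],"roll": 0,"fingers": -1}])

```text
t: 10.05
tool_pos: [0.575, -0.0327, 0.0672]
orientation: [1.26, 1.174, -1.258]
force: [0.6, 0.0, -1.0]
opening: 0.0004
```

>>> play_rows(plan=[{"slide": [0.01,-0.08,0],"roll": -0.5,"fingers": -1},{"slide": [0,0,0],"roll": 0,"fingers": -1}])

```text
t: 10.3
tool_pos: [0.5751, -0.0345, 0.0667]
orientation: [1.311, 1.14, -1.308]
force: [0.5, 2.8, 2.5]
opening: 0.0005
```

>>> play_rows(plan=[{"slide": [0,-0.05,0],"roll": -0.3,"fingers": -1},{"slide": [0,0,0],"roll": 0,"fingers": -1}])

```text
t: 10.55
tool_pos: [0.5752, -0.0359, 0.0667]
orientation: [1.341, 1.119, -1.337]
force: [1.4, 3.9, 2.5]
opening: 0.0004
```

>>> play_rows(plan=[{"slide": [0,-0.04,0],"roll": -0.3,"fingers": -1},{"slide": [0,0,0],"roll": 0,"fingers": -1}])

```text
t: 10.8
tool_pos: [0.5751, -0.0372, 0.0664]
orientation: [1.371, 1.096, -1.368]
force: [2.4, 4.9, 2.6]
opening: 0.0007
```

>>> play_rows(plan=[{"slide": [0,-0.04,0],"roll": -0.3,"fingers": -1},{"slide": [0,0,0],"roll": 0,"fingers": -1}])

```text
t: 11.05
tool_pos: [0.5744, -0.0388, 0.0658]
orientation: [1.4, 1.073, -1.4]
force: [1.9, 1.0, 1.3]
opening: 0.0005
```

>>> play_rows(plan=[{"slide": [0,-0.03,0],"roll": -0.2,"fingers": -1},{"slide": [0,0,0],"roll": 0,"fingers": -1}])

```text
t: 11.3
tool_pos: [0.5736, -0.0401, 0.0651]
orientation: [1.42, 1.057, -1.423]
force: [-0.7, -0.4, -0.7]
opening: 0.0004
```

>>> play_rows(plan=[{"slide": [0,-0.03,0],"roll": 0,"fingers": -1},{"slide": [0,0,0],"roll": 0,"fingers": -1}])

```text
t: 11.55
tool_pos: [0.574, -0.0408, 0.0654]
orientation: [1.421, 1.057, -1.422]
force: [0.1, 0.1, 0.7]
opening: 0.0005
```

```bash
python3 fin.py b2 6 7
```

```text
[ 0.5340759   0.06095922 -0.13954032  0.0195073  -0.28327858  1.25929488
 -0.08425352] -7.995071472384713
dial [ 0.53997271 -0.04085055  0.06      ] button [0.45563226 0.04168241 0.06      ]
[ 0.5741 -0.0407  0.0655]
```

View pics/b2.png

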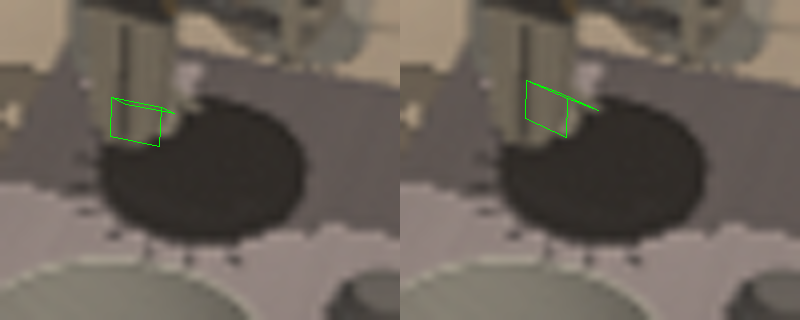

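>>> play_rows(plan=[{"slide": [0,0.1,0],"roll": 0,"fingers": -1},{"slide": [0,0.05,0.5],"roll": 0,"fingers": -1},{"slide": [0,0,1],"roll": 0,"fingers": -1},{"slide": [0,0,1],"roll": 0,"fingers": -1},{"slide": [0,0,1],"roll": 0,"fingers": -1},{"slide": [0,0,0],"roll": 0,"fingers": -1}])

```text
t: 12.35
tool_pos: [0.5766, -0.0363, 0.1751]
orientation: [1.424, 1.051, -1.416]
force: [0.3, -0.3, -0.1]
opening: 0.0005
```

```bash
python3 fin.py b3 6 7
```

```text
[ 0.5340759   0.06095922 -0.13954032  0.0195073  -0.28327858  1.25929488
 -0.08425352] -7.995071472384713
dial [ 0.53997271 -0.04085055  0.06      ] button [0.45563226 0.04168241 0.06      ]
[ 0.5755 -0.0361  0.1728]
```

View pics/b3.png

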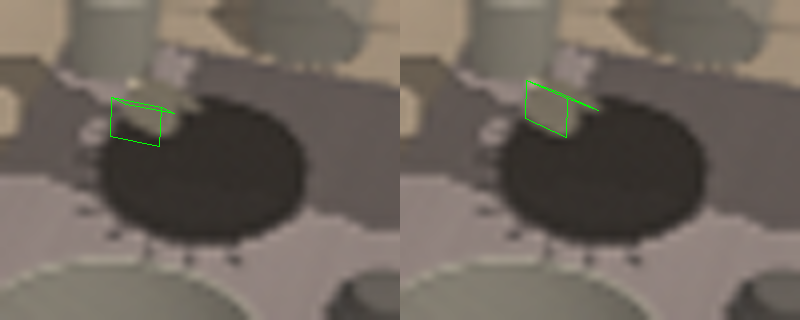

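>>> play_rows(plan=[{"slide": [-0.8,0.52,0],"roll": 0,"fingers": -1},{"slide": [-0.8,0.52,0],"roll": 0,"fingers": -1},{"slide": [-0.8,0.52,0],"roll": 0,"fingers": -1},{"slide": [-0.8,0.52,0],"roll": 0,"fingers": -1},{"slide": [-0.8,0.52,0],"roll": 0,"fingers": -1},{"slide": [0,0,-0.8],"roll": 0,"fingers": -1},{"slide": [0,0,-0.8],"roll": 0,"fingers": -1},{"slide": [0,0,-0.8],"roll": 0,"fingers": -1},{"slide": [0,0,0],"roll": 0,"fingers": -1}])

```text
t: 13.52
tool_pos: [0.4515, 0.042, 0.0957]
orientation: [1.418, 1.06, -1.426]
force: [-0.0, 0.1, 0.2]
opening: 0.0003
```

```bash
sed -i 's/(230,145)/(250,150)/; s/(240,155)/(225,180)/' look.py; python3 look.py c1
```

```text
[ 0.5340759   0.06095922 -0.13954032  0.0195073  -0.28327858  1.25929488
 -0.08425352] -7.995071472384713
dial [ 0.53997271 -0.04085055  0.06      ] button [0.45563226 0.04168241 0.06      ]
13.525 [0.4515 0.042  0.0957] yaw -16.7 [-0.    0.06  0.15]
```

View pics/c1.png

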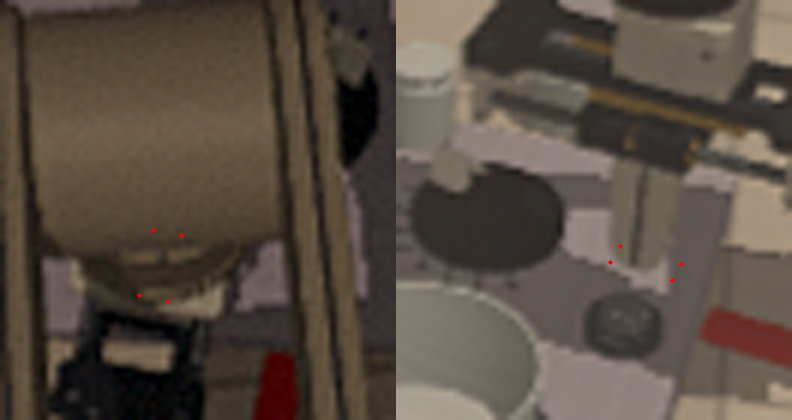

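>>> play_rows(plan=[{"slide": [0.15,0,-0.4],"roll": 0,"fingers": -1},{"slide": [0,0,-0.3],"roll": 0,"fingers": -1},{"slide": [0,0,0],"roll": 0,"fingers": -1}])

```text
t: 14.0
tool_pos: [0.458, 0.0419, 0.0766]
orientation: [1.42, 1.058, -1.423]
force: [0.3, 0.2, -0.0]
opening: 0.0006
```

```bash
python3 look.py c2
```

```text
[ 0.5340759   0.06095922 -0.13954032  0.0195073  -0.28327858  1.25929488
 -0.08425352] -7.995071472384713
dial [ 0.53997271 -0.04085055  0.06      ] button [0.45563226 0.04168241 0.06      ]
14.0 [0.458  0.0419 0.0766] yaw -16.8 [ 0.35  0.25 -0.05]
```

View pics/c2.png

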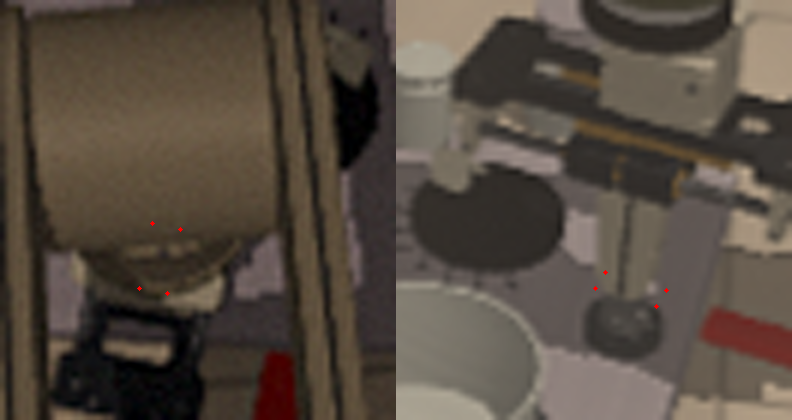

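Fingertip is centred above the button (side, about (632,300)). Pressing down in small steps.

>>> play_rows(plan=[{"slide": [-0.03,0,-0.2],"roll": 0,"fingers": -1},{"slide": [0,0,0],"roll": 0,"fingers": -1}])

```text
t: 14.35
tool_pos: [0.4575, 0.0419, 0.0712]
orientation: [1.421, 1.057, -1.422]
force: [-1.0, -0.6, -0.4]
opening: 0.0006
```

>>> play_rows(plan=[{"slide": [0,0,-0.1],"roll": 0,"fingers": -1},{"slide": [0,0,0],"roll": 0,"fingers": -1}])

```text
t: 14.6
tool_pos: [0.4577, 0.0419, 0.0684]
orientation: [1.421, 1.057, -1.422]
force: [0.3, 0.1, -0.5]
opening: 0.0003
```

>>> play_rows(plan=[{"slide": [0,0,-0.1],"roll": 0,"fingers": -1},{"slide": [0,0,0],"roll": 0,"fingers": -1}])

```text
t: 14.85
tool_pos: [0.4581, 0.0419, 0.0657]
orientation: [1.422, 1.056, -1.421]
force: [-0.3, 0.6, 2.7]
opening: 0.0007
```

>>> play_rows(plan=[{"slide": [0,0,-0.1],"roll": 0,"fingers": -1},{"slide": [0,0,0],"roll": 0,"fingers": -1}])

```text
t: 15.1
tool_pos: [0.4582, 0.0419, 0.0628]
orientation: [1.422, 1.056, -1.421]
force: [-0.0, 0.1, 4.5]
opening: 0.0007
```

>>> play_rows(plan=[{"slide": [0,0,-0.07],"roll": 0,"fingers": -1},{"slide": [0,0,0],"roll": 0,"fingers": -1}])

```text
t: 15.35
tool_pos: [0.4582, 0.0419, 0.0612]
orientation: [1.422, 1.056, -1.421]
force: [-2.2, 0.3, 9.5]
opening: 0.0007
```

>>> play_rows(plan=[{"slide": [0,0,-0.05],"roll": 0,"fingers": -1},{"slide": [0,0,0],"roll": 0,"fingers": -1}])

```text
t: 15.6
tool_pos: [0.4584, 0.0419, 0.061]
orientation: [1.421, 1.056, -1.421]
force: [-9.5, 0.3, 22.3]
opening: 0.0004
```

>>> play_rows(plan=[{"slide": [0,0,0.3],"roll": 0,"fingers": -1},{"slide": [0,0,0.8],"roll": 0,"fingers": -1},{"slide": [0,0,1],"roll": 0,"fingers": -1},{"slide": [0,0,1],"roll": 0,"fingers": -1},{"slide": [0,0,1],"roll": 0,"fingers": -1},{"slide": [-1,-0.5,0.5],"roll": 0,"fingers": -1},{"slide": [-1,-1,0],"roll": 0,"fingers": -1},{"slide": [0,-1,0],"roll": 0,"fingers": -1},{"slide": [0,-1,0],"roll": 0,"fingers": -1},{"slide": [0,-1,0],"roll": 0,"fingers": -1},{"slide": [0,-1,0],"roll": 0,"fingers": -1},{"slide": [0,-1,0],"roll": 0,"fingers": -1},{"slide": [0,-1,0],"roll": 0,"fingers": -1},{"slide": [0,-1,0],"roll": 0,"fingers": -1},{"slide": [0,0,0],"roll": 0,"fingers": -1}])

```text
t: 17.48
tool_pos: [0.3973, -0.2143, 0.1964]
orientation: [1.423, 1.056, -1.424]
force: [-0.4, 0.0, -1.1]
opening: -0.0
```

```bash
python3 - <<'E'
from h import *
import cv2
L=[]
for n,o in(("top",(160,130)),("side",(160,110))):
    im=cv2.cvtColor(robot.read_camera(n),cv2.COLOR_RGB2BGR);cv2.imwrite(f"pics/{n}9.png",im)
    for a in(cv2.imread(f"pics/{n}0.png"),im): L.append(cv2.resize(a[o[1]:o[1]+150,o[0]:o[0]+200],None,fx=2,fy=2,interpolation=2))
cv2.imwrite("pics/d1.png",np.vstack([np.hstack(L[:2]),np.hstack(L[2:])]))
d=cv2.absdiff(cv2.imread("pics/top0.png"),cv2.imread("pics/top9.png"))
s=robot.read_state();print(s["t"],s["tool_pos"],s["force"])
E
python3 fin.py d2 6 7
```

```text
17.575 [ 0.39749282 -0.21266174  0.19644357] [-0.43951085 -0.25446713  0.20588254]
[ 0.5340759   0.06095922 -0.13954032  0.0195073  -0.28327858  1.25929488
 -0.08425352] -7.995071472384713
dial [ 0.53997271 -0.04085055  0.06      ] button [0.45563226 0.04168241 0.06      ]
[ 0.3977 -0.2123  0.1966]
```

View pics/d1.png

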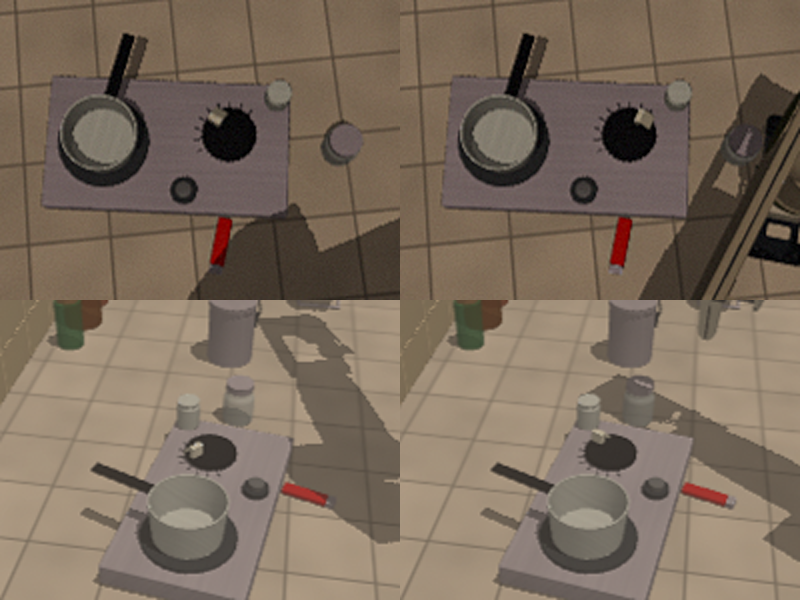

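View pics/d2.png

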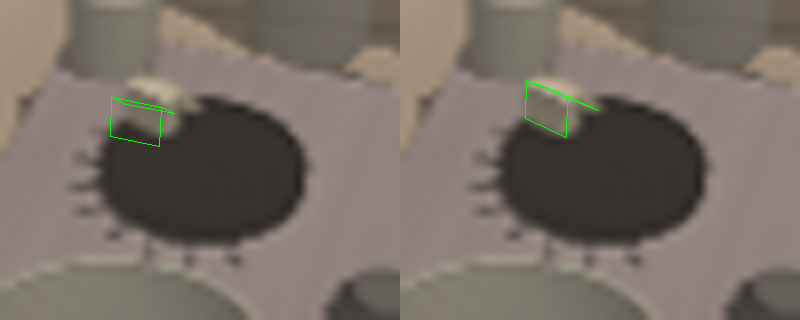

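```bash
python3 -c "
from plant import robot
print(robot.close_job())"
```

```text
the job is handed in; nothing more can be done
None
```

I pushed the fin clockwise four clicks with the shut fingertips, from the fourth tick to the eighth. I then pressed the button in, let it come back out, and handed the job in at about 17.6 s of the 54 s. No verdict was reported.

- **Dial:** The force rose and dropped once for each click. I lifted the finger after the third and fourth pushes, and the side view matched the expected fin position both times. It still matched after the button press, and the last top view agreed by eye.
- **Button:** Contact came at about 67 mm height and a hard stop at 61 mm with 22 N, so I take it as fully in. That travel is inferred from tool height and force, not measured directly. The final pictures show the button back out.
- **Everything else:** The pan, tin, jar, lighter and canister look unmoved in the before-and-after pictures. I did not compare the mug and spoon, but the arm never went near them.
- **Disagreements:** The side camera sits about 1.3 pixels off the top camera sideways; I allowed for that in the comparisons. At the bottom of the button press the wrist also showed 9.5 N sideways, for which I have no sure explanation.

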